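# Secure a loaf tin in its carrying case and snap the lid shut

### The arm

A 7-joint arm with a two-finger parallel gripper is mounted at the origin on the work surface. World frame = base frame: x ahead of the robot, y to its left, z up, the work surface at z = 0. Lengths are in m, angles in rad, forces in N, time in s.
With the tool pointing down it reaches from about 0.35 to 0.775 m from the base axis. Payload 3.1 kg.
Tool frame: the origin (TCP) lies between the finger pads; the fingertips stand 14 mm ahead of it and the grasp point (between the pads) lies 5 mm behind it (r.tip_reach is the distance from the TCP to the fingertips, in m); z points along the fingers, y is the line along which they close (so a half turn about z gives the same grasp; the last joint's range is limited). The gripper opens to 85 mm and grips with 20 to 120 N. Pads are 22 mm wide; open, the fingers measure 114 mm over their backs; the gripper's body (76 mm by 85 mm) begins 54 mm behind the grasp point. The pads swing forward as they close: fully open they stand 13 mm farther back than shut.
Start: joints at [-1.343, 0.311, 0.014, 1.512, -0.004, 1.319, -0.027], TCP at [0.147, 0.53, 0.245] pointing down, gripper open.
Joint ranges: [-2.7, 2.7], [-0.3, 1.91], [-1.27, 1.3], [0.12, 2.57], [-1.44, 4.58], [0.2, 2.03], [-3.05, 3.05]. Speed limits (rad/s): [2.79, 2.79, 3.14, 3.14, 3.14, 3.14, 3.14].

### API

Orientations are given as a 3x3 rotation matrix whose columns are the frame's x, y, z axes.
In Python, from rig import r gives the robot as it stands. The module is installed in compiled form; this text tells all that it offers.
- The arm moves only by the tool step_arm, never from a script. Its argument "steps" is a list of rows, each an object of numbers: "tx", "ty", "tz": the shift along the tool's x, y, z as a fraction of full scale; "spin": the turn about the tool's z as a fraction of full scale; "gripper": the closure, from -1 (fully open) to 1 (shut). In form: [{"tx": .., "ty": .., "tz": .., "spin": .., "gripper": ..}, ...]. A call has exactly 10 rows; each row shifts and turns the commanded pose from where the row before left it, along the tool's axes as they then stand; what a row does not reach is not made up. Full scale, the value 1, is 0.03 m for a shift and 6 degrees for a turn. A row lasts 1/10 s, in which the tool goes at most 50 mm and 8.59 degrees, less where a joint would pass 70% of its speed; a pose out of reach is approached as far as the arm can. A call with a number of a shift or a turn outside -1 to 1 is refused whole. A call with a gripper value outside its range is refused whole. The fingers move at their own pace and stop on an object; "squeeze" is the grip in N (left out, the last holds). Time passes only in rows, so rows that do not move let the fingers close, or fill a call up. It gives the time, the measured TCP pose, the force, the opening and the grip force at its end, in the units of the state.
- r.get_state(): the state, without advancing time (a new reading comes with each control period).
- r.camera(name): name is "scene" or "top" or "wrist"; returns a dict with "color" (480x640x3 uint8, blue, green, red), "z_map" (480x640 float32, m along the optical axis (not along the pixel's ray), 0 where there is no reading), "vfov" (degrees; the focal length in pixels is half the picture's height over the tangent of half this angle, whatever the lens; pixels are square), "cx", "cy" (the principal point, pixels), "xyz" and "orientation" of the camera in the world. Camera axes: x right, y up, looking along -z (the intrinsics and any distortion apply to the point x, -y, -z); pixel columns grow to the right and rows downward; lengths in m; the calibration is good to about 2 mm. The wrist camera is an equidistant fisheye: a pixel r from the principal point sees the ray r / f radians off the axis. A picture is of the moment at which its call begins.
- r.sign_off(): hands the job in; it is judged then, once.
The state is a dict: "clock": time; "q": joint angles; "joint_vel": joint speeds; "joint_torque": joint torques, N m; "eef_pos": TCP position; "eef_rot": TCP orientation; "force": force on the tool from outside, world axes, zero at the start; "wrist_torque": the same for the moment, N m; "opening": finger opening in m; "gripper_force": force on a finger pad.
Only numpy, scipy, OpenCV 4.12 (cv2) and the standard library are available. Lean on these libraries where they do the work, as an engineer would, in place of code of your own. Each camera call takes 0.05 s, during which the arm holds its last target. There are 200 camera calls.

### The job

Make the loaf tin in the open white carrying case ready for delivery: slide the case's cross-stop along until it holds the tin snugly up against the end wall of the case, then flip the stop's cam lever all the way down over the tin to lock it, and then swing the lid over and press it fully shut past its snap catch. Leave the other things on the counter where they are.

Things in the scene. Friction and masses are not known exactly. Their poses are not given: they have to be found in the camera images.
- case: Open white plastic carrying case, fixed to the counter, outside 280 x 200 x 105 mm (x, y, z), walls 6 mm, floor 8 mm. Origin: centre of its underside; its x runs lengthwise towards the end wall that the tin must be held against (inner face at x = +134 mm), z up. Its lid is hinged along the +y wall. The rim is 105 mm high.
- tin: Steel loaf tin with a brown iced loaf, loose in the +x half of the case; 90 (x) x 140 (y) x 50 mm high, loaf up to 60 mm, 0.6 kg. Origin: centre of its underside. Snug against the end wall, its origin is at x = +89 mm in the case.
- stop (a joint): How far (m) the aluminium cross-stop has slid along the case's +x from its rearmost place; range 0 to 0.125, about 0.109 when the tin is snug. Slides with about 2.5 N of friction while the lever is open.
- stop_face (a point): Middle of the bottom of the cross-stop's front (tin-side) face; axes as the case's. The stop is an upright plate across the case, 10 mm thick, 156 mm wide, 56 mm tall, with a 24 mm deep bar on top (top at 71 mm above the counter, 24 mm back from the front face).
- stop_tab (a point): Centre of the top of the stop's black grip tab, 12 mm thick (x), 50 mm wide (y), standing 30 mm above the bar; 12 mm behind the front face and 20 mm to the case's +y from its middle; its top is 101 mm above the counter.
- lever (a joint): Angle (rad) of the cam lever on the stop: 0 = flat, pointing along the case's +x over the tin, locked; about 1.6 = upright; up to 2.1 = leaning back. It stays where it is left; in the last 0.5 rad the cam bites on the side rail and takes about 4 to 8 N at the tip.
- lever_pivot (a point): The lever's pivot axis (parallel to the case's y), on the stop 55 mm to the case's -y from its middle, 78 mm above the counter.
- lever_tip (a point): Point on the lever's back face (the upper face when locked) at the tip, 80 mm from the pivot along the lever and 11 mm off it. The lever is a dark steel bar 90 x 16 x 10 mm.
- lid (a joint): Angle (rad) of the lid: 0 = fully shut, 1.57 = upright, 1.9 = open limit. A stiff hinge: it stays where it is left, and meets its snap catch at about 0.08 rad; from there it needs some 12 N at the free edge to snap shut.
- lid_hinge (a point): Middle of the lid's hinge axis (parallel to the case's x), 100 mm to the case's +y from its middle, 106 mm above the counter; its axes turn with the lid: x along the hinge, z out of the lid's outer face, -y towards its free edge.
- lid_edge (a point): Point on the lid's outer (upper when shut) face, mid-length, 205 mm from the hinge axis, near the free edge. The lid is a clear panel in an aluminium frame, 286 mm along the hinge, 212 mm wide, 8 mm thick, outer face 8 mm above the hinge axis when shut; a tongue 80 mm wide hangs 26 mm below its free edge, outside the case wall.
- server: Cake server (spatula), 240 mm, bystander lying beside the case's -y wall. Origin: under its middle.
- ramekin: White ceramic cup, diameter 80, height 45 mm, bystander standing behind the lid, beyond the case's +y wall. Origin: centre of its underside.
- jar: Glass jar, diameter 68, height 95 mm, bystander beyond the case. Origin: centre of its underside.
- rolling_pin: Wooden rolling pin, 330 mm, bystander at the left of the counter. Origin: under its middle.
- mug: Blue mug, diameter 80, height 90 mm, bystander at the right. Origin: centre of its underside.
- brownie: Brownie on a gilt card 110 x 90 mm, bystander at the right. Origin: centre of its underside.
Not all that is in view belongs to the job. What is shaped like the tin but green or red is not meant.

How it is judged:
On the way, in this order (a step that is already met when the one before it is completed fails the run):
1. the stop holds the tin snugly against the end wall (x of tin in the frame of case above 0.085 m and x of tin in the frame of stop_face below 0.049 m), for 0.2 s.
2. the cam lever is flipped fully down (value of joint lever below 0.1 rad), for 0.2 s.
At the end, for the whole second after the job is handed in: The lid is shut past its catch (within 0.025 rad), the cam lever is flat (within 0.1 rad), the tin stands level and at rest within 4 mm of the end wall with the stop within 4 mm of it (all of step 1 and value of joint lid below 0.025 rad and value of joint lever below 0.1 rad and angle between tin's own z axis and vertical below 0.1 rad and linear speed of tin below 0.02 m/s); the robot touches nothing.
It fails at once if a bystander is pushed more than 40 mm away (distance of any of server, ramekin, jar, rolling_pin, mug, brownie from where it was at the start of the episode above 0.04 m).
It also fails if it takes over 72 s, if anything falls off the work surface, if the arm or the gripper's body presses on something with over 40 N, if the wrist force passes 120 N, or if a joint passes its speed limit or range.

## Working session

There is one attempt and no reset: what is moved stays moved. The work goes in short steps, Python scripts to look and compute and a tool call to move; the robot and the scene stay as the last step left them, time stands still between calls to the robot, and variables do not carry over. Pictures are saved under pics/ and viewed, at most 10 in all, crops included, and the job is handed in when it is done.

Besides the shell and the picture viewer there is one more tool, called after ">>>" as a command line: name --argument value ..., lists and objects as JSON in quotes. step_arm: Moves the arm, as the interface text tells. Its arguments: {"type":"object","properties":{"steps":{"type":"array","items":{"type":"object","properties":{"tx":{"type":"number"},"ty":{"type":"number"},"tz":{"type":"number"},"spin":{"type":"number"},"gripper":{"type":"number"}}}},"squeeze":{"type":"number"}},"required":["steps"]}

```bash
mkdir -p pics; cat > h.py <<'E'
import numpy as np, cv2
from rig import r
def shot(name):
    c=r.camera(name); 
    return c
def cloud(c):
    h,w=c['z_map'].shape; f=h/2/np.tan(np.radians(c['vfov'])/2)
    u,v=np.meshgrid(np.arange(w),np.arange(h)); z=c['z_map']
    p=np.stack([(u-c['cx'])/f*z,-(v-c['cy'])/f*z,-z],-1)
    P=p@np.array(c['orientation']).T+np.array(c['xyz']); P[z==0]=np.nan
    return P
E
python3 - <<'E'
from h import *
for n in('scene','top'):
    c=shot(n); cv2.imwrite(f'pics/{n}0.png',c['color']); np.savez(f'{n}0.npz',**c); print(n,c['xyz'],c['vfov'],(c['z_map']>0).mean()); print(np.round(c['orientation'],3))
s=r.get_state(); print(s['clock'],s['eef_pos'],np.round(s['eef_rot'],3),s['force'],s['opening'])
E
```

```text
scene [1.7662305  0.18560974 1.0470408 ] 42.912341538948134 0.9937760416666667
[[-0.166 -0.588  0.791]
 [ 0.986 -0.096  0.135]
 [-0.004  0.803  0.596]]
top [ 0.34773277 -0.00741001  1.5943968 ] 46.57166437025758 0.9958919270833333
[[ 0.029  0.993 -0.117]
 [-1.     0.029 -0.003]
 [ 0.     0.117  0.993]]
0.1 [0.14641639 0.52951492 0.24431393] [[-0.964  0.266 -0.   ]
 [ 0.266  0.964 -0.002]
 [-0.    -0.002 -1.   ]] [0.74454626 1.48123587 0.05540556] 0.0850510646486142
```

View pics/scene0.png

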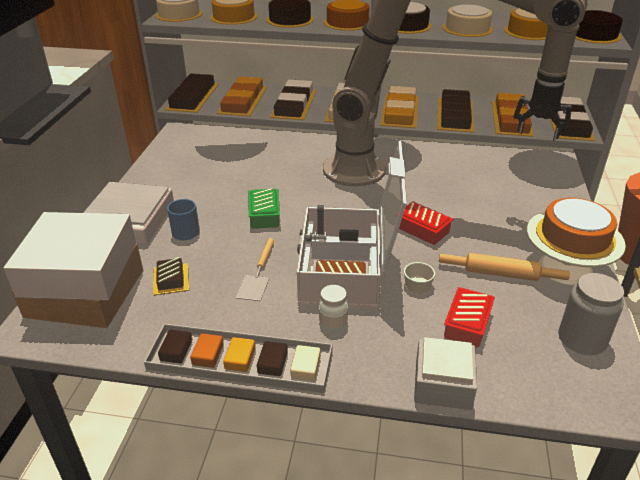

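View pics/top0.png

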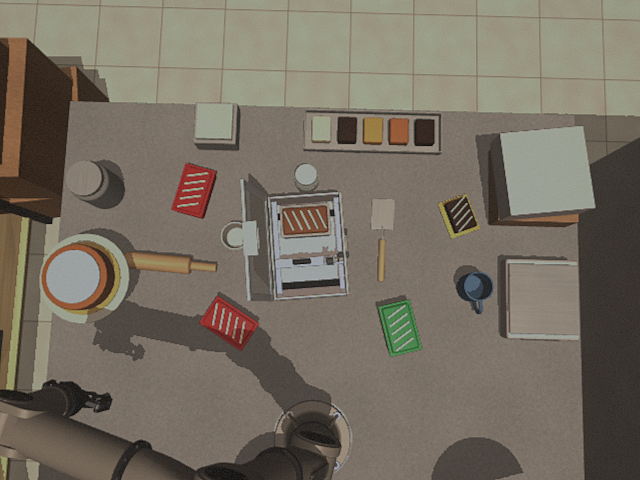

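The scene shows the white case (around 340,255) with tin in its far half, the lid open on the +y side (395,200), the lever upright at (320,215) and the tab at (348,236). In the top view the case spans (268–347, 192–300), tab ~(298,262), lid ~(250,240). Now I measure.

```bash
python3 - <<'E'
from h import *
c=dict(np.load('top0.npz')); P=cloud(c)
x,y,z=P[...,0],P[...,1],P[...,2]
roi=np.zeros(z.shape,bool); roi[180:310,255:360]=1
m=roi&(abs(z-.105)<.005)
pts=P[m][:,:2].astype(np.float32)
print(m.sum(), cv2.minAreaRect(pts), np.nanmedian(z[m]))
(cx,cy),(w,h),a=cv2.minAreaRect(pts)
print(np.nanmedian(z[350:380,150:180]))
im=cv2.resize(c['color'][170:320,220:370],(600,600),interpolation=cv2.INTER_CUBIC)
s=dict(np.load('scene0.npz')); im2=cv2.resize(s['color'][130:330,280:430],(450,600),interpolation=cv2.INTER_CUBIC)[:, :]
cv2.imwrite('pics/crop1.png',cv2.resize(np.hstack([im,im2]),(800,457)))
# scene-cloud rim
Q=cloud(s); m2=np.zeros(m.shape,bool); m2[190:320,285:400]=1
m2&=(abs(Q[...,2]-.105)<.004)&(Q[...,0]<cx+.2)
print(cv2.minAreaRect(Q[m2][:,:2].astype(np.float32)))
E
```

```text
804 ((0.5425350069999695, 0.028814934194087982), (0.31991565227508545, 0.20968510210514069), 5.571183204650879) 0.10502230191317441
0.0014005529491848412
((0.5549439787864685, 0.0270707830786705), (0.3449000418186188, 0.21023525297641754), 7.097713470458984)
```

View pics/crop1.png

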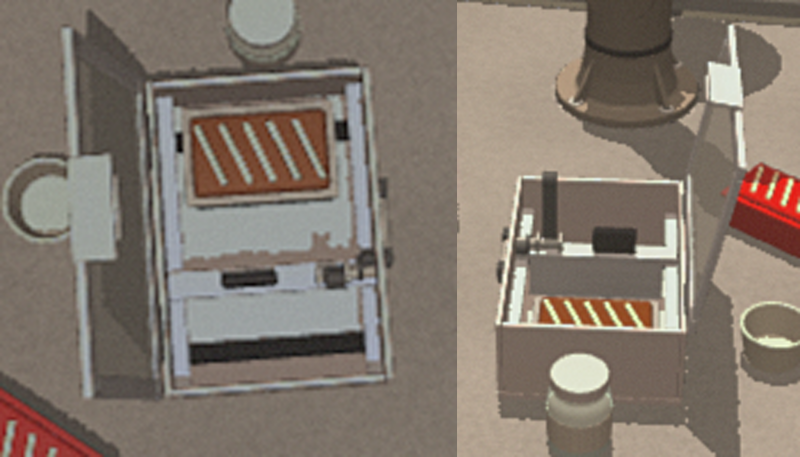

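The crop shows the rim cleanly, tin near +x end with a gap, tab about mid-left, lever upright at the case's -y side, with a tongue block on the lid's edge (245,240).

```bash
cat >> h.py <<'E'
def rimfit(P,roi):
    m=roi&(abs(P[...,2]-.105)<.004)
    n,l,st,_=cv2.connectedComponentsWithStats(cv2.dilate(m.astype(np.uint8),np.ones((3,3))))
    k=1+np.argmax(st[1:,4]); m&=l==k
    return cv2.minAreaRect(P[m][:,:2].astype(np.float32)),m
E
python3 - <<'E'
from h import *
c=dict(np.load('top0.npz')); P=cloud(c)
roi=np.zeros((480,640),bool); roi[191:310,262:352]=1
R,m=rimfit(P,roi); print(R)
(cx,cy),(w,h),a=R
if w<h: a-=90
th=np.radians(a); 
print('theta',th)
T=np.array([[np.cos(th),-np.sin(th)],[np.sin(th),np.cos(th)]])
for cname in('top','scene'):
    c=dict(np.load(cname+'0.npz')); P=cloud(c); L=P.copy(); L[...,:2]=(P[...,:2]-[cx,cy])@T
    def st(n,mm):
        q=L[mm]; print(cname,n,len(q),np.round(np.median(q,0),4),np.round(np.percentile(q,[3,97],axis=0),3).tolist())
    lx,ly,lz=L[...,0],L[...,1],L[...,2]
    rim=(abs(lz-.105)<.004)&(abs(lx)<.16)&(abs(ly)<.12); st('rim',rim)
    ins=(abs(lx)<.13)&(abs(ly)<.09)
    br=(c['color'][...,2]>c['color'][...,0]*1.8+15)&ins&(lz>.045)&(lz<.07)&(c['color'][...,2]<190); st('loaf',br)
    dark=(c['color'].max(-1)<70)
    st('tab',dark&ins&(lz>.09)&(lz<.115)&(ly>-.015)&(ly<.06))
    st('bar',~dark&ins&(abs(lz-.071)<.004)&(lx<.03)&(ly<.07)&(ly>-.03))
    st('lever',dark&(abs(lx)<.13)&(ly<-.02)&(ly>-.09)&(lz>.11)&(lz<.2))
    st('levertop',dark&(abs(lx)<.13)&(ly<-.02)&(ly>-.09)&(lz>.155)&(lz<.2))
    lid=(ly>.09)&(ly<.25)&(abs(lx)<.15)&(lz>.12)&(lz<.35); st('lid',lid)
    st('lidtop',lid&(lz>.29))
    q=L[lid]; 
    if len(q)>20: print('lid ang pct',np.percentile(np.arctan2(q[:,2]-.106,-(q[:,1]-.1)),[5,25,50,75,95]))
E
```

```text
((0.5245934128761292, 0.026725344359874725), (0.28315111994743347, 0.2092357575893402), 5.7991943359375)
theta 0.1012150351251155
top rim 703 [-0.0249  0.0152  0.1051] [[-0.141, -0.097, 0.101], [0.137, 0.103, 0.109]]
top loaf 684 [0.0717 0.0056 0.0649] [[0.039, -0.053, 0.059], [0.107, 0.063, 0.069]]
top tab 69 [-0.0443  0.022   0.1011] [[-0.049, 0.001, 0.093], [-0.039, 0.044, 0.108]]
top bar 169 [-0.0439  0.0168  0.0713] [[-0.054, -0.028, 0.068], [-0.031, 0.068, 0.075]]
top lever 25 [-0.0515 -0.0514  0.1682] [[-0.062, -0.059, 0.16], [-0.047, -0.046, 0.176]]
top levertop 25 [-0.0515 -0.0514  0.1682] [[-0.062, -0.059, 0.16], [-0.047, -0.046, 0.176]]
top lid 2927 [-0.0085  0.1259  0.2473] [[-0.137, 0.107, 0.125], [0.131, 0.146, 0.325]]
top lidtop 1023 [-0.0037  0.1387  0.3178] [[-0.133, 0.115, 0.295], [0.129, 0.147, 0.327]]
lid ang pct [1.67106638 1.7662314  1.78184671 1.8058022  1.90345391]
scene rim 685 [0.029  0.0058 0.1046] [[-0.137, -0.101, 0.101], [0.144, 0.098, 0.108]]
scene loaf 353 [0.0651 0.005  0.0649] [[0.043, -0.057, 0.061], [0.087, 0.059, 0.069]]
scene tab 95 [-0.0352  0.0195  0.0978] [[-0.043, -0.004, 0.09], [-0.028, 0.041, 0.106]]
scene bar 176 [-0.034   0.0179  0.0708] [[-0.129, -0.028, 0.067], [-0.024, 0.067, 0.074]]
scene lever 85 [-0.0439 -0.0566  0.1354] [[-0.05, -0.062, 0.113], [-0.038, -0.051, 0.163]]
scene levertop 15 [-0.0406 -0.0563  0.1607] [[-0.045, -0.062, 0.155], [-0.037, -0.051, 0.166]]
scene lid 1962 [0.031  0.1211 0.233 ] [[-0.126, 0.103, 0.124], [0.145, 0.141, 0.323]]
scene lidtop 571 [0.0186 0.1346 0.3162] [[-0.125, 0.111, 0.292], [0.143, 0.143, 0.325]]
lid ang pct [1.64937407 1.74054537 1.75062971 1.75725047 1.77894909]
```

>>> step_arm --steps '[{"tz": -1,"spin": -0.88,"gripper": 1},{"tz": -1,"spin": -0.88,"gripper": 1},{"tz": -1,"spin": -0.88,"gripper": 1},{"tz": -1,"spin": -0.88,"gripper": 1},{"tz": -1,"gripper": 1},{"tz": -1,"gripper": 1},{"tx": -0.47,"ty": -0.97,"gripper": 1},{"tx": -0.47,"ty": -0.97,"gripper": 1},{"tx": -0.47,"ty": -0.97,"gripper": 1},{"tx": -0.47,"ty": -0.97,"gripper": 1}]' --squeeze 40

```text
invalid input
```

>>> step_arm --steps '[{"tx": -0.47,"ty": -0.97,"gripper": 1},{"tx": -0.47,"ty": -0.97,"gripper": 1},{"tx": -0.47,"ty": -0.97,"gripper": 1},{"tx": -0.47,"ty": -0.97,"gripper": 1},{"tx": -0.47,"ty": -0.97,"gripper": 1},{"tx": -0.47,"ty": -0.97,"gripper": 1},{"tx": -0.47,"ty": -0.97,"gripper": 1},{"tx": -0.47,"ty": -0.97,"gripper": 1},{"tx": -0.47,"ty": -0.97,"gripper": 1},{"tx": -0.47,"ty": -0.97,"gripper": 1}]'

```text
invalid input
```

>>> step_arm --steps '[{"tx": -0.47,"ty": -0.97,"gripper": 1},{"tx": -0.47,"ty": -0.97,"gripper": 1},{"tx": -0.47,"ty": -0.97,"gripper": 1},{"tx": -0.47,"ty": -0.97,"gripper": 1},{"gripper": 1},{"gripper": 1},{"gripper": 1},{"gripper": 1},{"gripper": 1},{"gripper": 1}]'

```text
invalid input
```

```bash
cat >> h.py <<'E'
C=np.array([.5246,.0267]); TH=.1012
T=np.array([[np.cos(TH),-np.sin(TH)],[np.sin(TH),np.cos(TH)]])
def tcp():
    s=r.get_state(); p=np.array(s['eef_pos']); R=np.array(s['eef_rot'])
    print('t %.1f'%s['clock'],'case',np.round((p[:2]-C)@T,4),'z %.4f'%p[2],'yaw err',round(float(np.arctan2(-R[1,0],-R[0,0])-TH),4),'F',np.round(np.array(s['force'][:2])@T,1),round(s['force'][2],1),'open',round(s['opening'],4))
E
python3 - <<'E'
from h import *
tcp()
c=shot('wrist'); cv2.imwrite('pics/w1.png',c['color']); 
E
```

```text
t 0.1 case [-0.3255  0.5384] z 0.2443 yaw err -0.3709 F [0.9 1.4] 0.1 open 0.0851
```

View pics/w1.png

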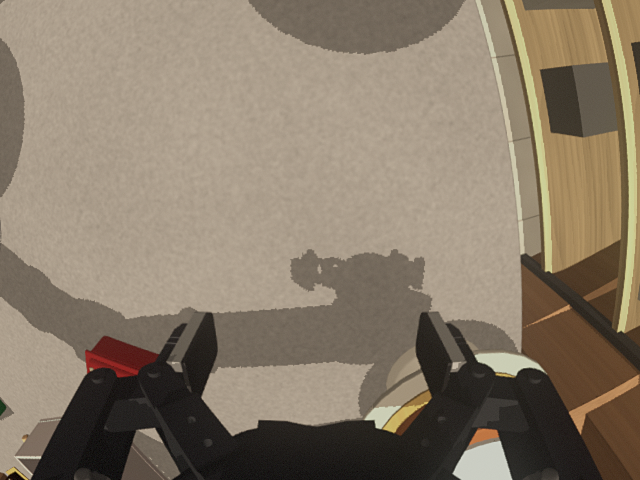

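The moves were refused ("invalid input"), so the arm has not moved and the wrist picture only shows the empty counter. I'll retry with every field filled in.

>>> step_arm --steps '[{"tx": 0,"ty": 0,"tz": -1,"spin": -0.88,"gripper": 1},{"tx": 0,"ty": 0,"tz": -1,"spin": -0.88,"gripper": 1},{"tx": 0,"ty": 0,"tz": -1,"spin": -0.88,"gripper": 1},{"tx": 0,"ty": 0,"tz": -1,"spin": -0.88,"gripper": 1},{"tx": 0,"ty": 0,"tz": -1,"spin": 0,"gripper": 1},{"tx": 0,"ty": 0,"tz": -1,"spin": 0,"gripper": 1},{"tx": -0.47,"ty": -0.97,"tz": 0,"spin": 0,"gripper": 1},{"tx": -0.47,"ty": -0.97,"tz": 0,"spin": 0,"gripper": 1},{"tx": -0.47,"ty": -0.97,"tz": 0,"spin": 0,"gripper": 1},{"tx": -0.47,"ty": -0.97,"tz": 0,"spin": 0,"gripper": 1}]' --squeeze 40

```text
clock: 1.15
eef_pos: [0.2147, 0.4186, 0.425]
eef_rot: [[-0.995, -0.099, -0.0], [-0.099, 0.995, -0.001], [0.0, -0.001, -1.0]]
force: [0.1, -0.5, 0.8]
opening: -0.0002
gripper_force: 0.0
```

>>> step_arm --steps '[{"tx": -0.47,"ty": -0.97,"tz": 0,"spin": 0,"gripper": 1},{"tx": -0.47,"ty": -0.97,"tz": 0,"spin": 0,"gripper": 1},{"tx": -0.47,"ty": -0.97,"tz": 0,"spin": 0,"gripper": 1},{"tx": -0.47,"ty": -0.97,"tz": 0,"spin": 0,"gripper": 1},{"tx": -0.47,"ty": -0.97,"tz": 0,"spin": 0,"gripper": 1},{"tx": -0.47,"ty": -0.97,"tz": 0,"spin": 0,"gripper": 1},{"tx": -0.47,"ty": -0.97,"tz": 0,"spin": 0,"gripper": 1},{"tx": -0.47,"ty": -0.97,"tz": 0,"spin": 0,"gripper": 1},{"tx": -0.47,"ty": -0.97,"tz": 0,"spin": 0,"gripper": 1},{"tx": -0.47,"ty": -0.97,"tz": 0,"spin": 0,"gripper": 1}]'

```text
clock: 2.15
eef_pos: [0.3835, 0.1429, 0.4251]
eef_rot: [[-0.995, -0.099, -0.0], [-0.099, 0.995, 0.0], [0.0, 0.0, -1.0]]
force: [-0.2, -0.6, -0.4]
opening: 0.0002
gripper_force: 0.0
```

>>> step_arm --steps '[{"tx": -0.47,"ty": -0.97,"tz": 0,"spin": 0,"gripper": 1},{"tx": -0.47,"ty": -0.97,"tz": 0,"spin": 0,"gripper": 1},{"tx": -0.47,"ty": -0.97,"tz": 0,"spin": 0,"gripper": 1},{"tx": -0.47,"ty": -0.97,"tz": 0,"spin": 0,"gripper": 1},{"tx": 0,"ty": 0,"tz": 1,"spin": 0,"gripper": 1},{"tx": 0,"ty": 0,"tz": 1,"spin": 0,"gripper": 1},{"tx": 0,"ty": 0,"tz": 1,"spin": 0,"gripper": 1},{"tx": 0,"ty": 0,"tz": 1,"spin": 0,"gripper": 1},{"tx": 0,"ty": 0,"tz": 0,"spin": 0,"gripper": 1},{"tx": 0,"ty": 0,"tz": 0,"spin": 0,"gripper": 1}]'

```text
clock: 3.15
eef_pos: [0.4508, 0.034, 0.3057]
eef_rot: [[-0.995, -0.099, -0.0], [-0.099, 0.995, -0.0], [0.0, -0.0, -1.0]]
force: [-0.1, -0.1, 0.8]
opening: 0.0
gripper_force: 0.0
```

```bash
python3 - <<'E'
from h import *
tcp()
c=shot('wrist'); cv2.imwrite('pics/w2.png',c['color']); print(np.round(c['xyz'],3),c['vfov'],np.round(c['orientation'],2)); np.savez('w2.npz',**c)
E
```

```text
t 3.1 case [-0.0727  0.0147] z 0.3057 yaw err -0.0023 F [-0.2 -0.1] 0.8 open 0.0
[0.365 0.026 0.435] 65.70646984690485 [[-0.1  -0.94 -0.33]
 [ 1.   -0.09 -0.03]
 [-0.   -0.33  0.94]]
```

View pics/w2.png

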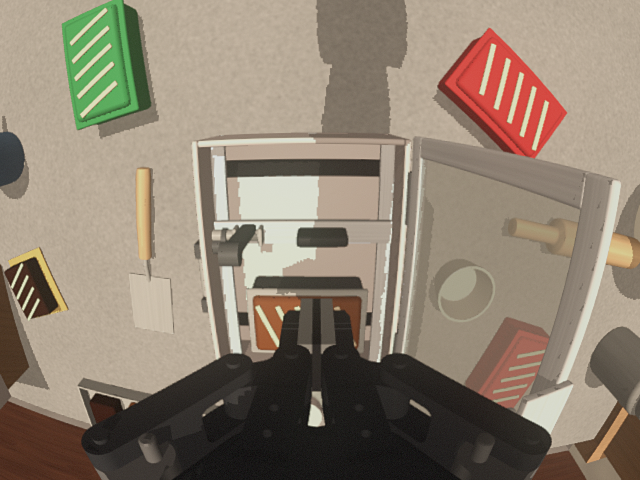

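The wrist view shows the tab at (322,237), lever at (235,245), tin at (305,310) and case rim corners near (195,143) and (405,140). I measure the tab and rim from here.

```bash
python3 - <<'E'
from h import *
c=dict(np.load('w2.npz')); f=240/np.tan(np.radians(c['vfov'])/2)
u,v=np.meshgrid(np.arange(640),np.arange(480)); dx=u-c['cx'];dy=v-c['cy']; rr=np.hypot(dx,dy)+1e-9; a=rr/f
ray=np.stack([np.sin(a)*dx/rr,-np.sin(a)*dy/rr,-np.cos(a)],-1)
P=ray/np.cos(a)[...,None]*c['z_map'][...,None]@np.array(c['orientation']).T+np.array(c['xyz'])
L=P.copy(); L[...,:2]=(P[...,:2]-C)@T
lx,ly,lz=np.moveaxis(L,-1,0); dark=c['color'].max(-1)<80
def st(n,m):
    q=L[m]; print(n,len(q),np.round(np.median(q,0),4),np.round(np.percentile(q,[2,98],axis=0),4).tolist())
top=np.zeros(lx.shape,bool); top[225:250,295:350]=1
st('tab',top&(abs(lz-.101)<.003)&dark)
rear=np.zeros(lx.shape,bool); rear[100:350,180:420]=1
rim=rear&(abs(lz-.105)<.003)
for n,m in(('rear',(lx<-.125)&(abs(ly)<.08)),('-y',(ly<-.085)&(lx<.05)),('+y',(ly>.085)&(ly<.115)&(lx<.05))):
    st('rim '+n,rim&m)
q=L[rim&(ly<-.09)&(lx<.05)]; print('slope',np.polyfit(q[:,0],q[:,1],1))
lev=np.zeros(lx.shape,bool); lev[215:275,205:270]=1
for z0 in(.1,.12,.14,.155): st('lever z%.3f'%z0,lev&dark&(lz>z0)&(lz<z0+.015))
E
```

```text
tab 478 [-0.044   0.0241  0.1016] [[-0.0483, -0.0011, 0.0985], [-0.038, 0.0437, 0.1034]]
rim rear 1227 [-0.1386  0.003   0.1057] [[-0.1414, -0.0761, 0.1027], [-0.1356, 0.0767, 0.1073]]
rim -y 1296 [-0.0543 -0.0953  0.1056] [[-0.1394, -0.1034, 0.1022], [0.0443, -0.089, 0.1074]]
rim +y 1314 [-0.0613  0.0969  0.1057] [[-0.1399, 0.0885, 0.1028], [0.0444, 0.1008, 0.1077]]
slope [-0.00818947 -0.09620224]
lever z0.100 61 [-0.0553 -0.0506  0.1073] [[-0.0565, -0.0594, 0.1009], [-0.0502, -0.0458, 0.1138]]
lever z0.120 77 [-0.0567 -0.0492  0.1281] [[-0.0579, -0.059, 0.1202], [-0.0519, -0.0456, 0.1346]]
lever z0.140 57 [-0.0582 -0.0478  0.1462] [[-0.0593, -0.0593, 0.1401], [-0.0519, -0.0462, 0.1544]]
lever z0.155 76 [-0.0554 -0.0463  0.1612] [[-0.0633, -0.0555, 0.156], [-0.0452, -0.0459, 0.1683]]
```

>>> step_arm --steps '[{"tx": 0,"ty": 0,"tz": 1,"spin": 0,"gripper": 1},{"tx": 0,"ty": 0,"tz": 1,"spin": 0,"gripper": 1},{"tx": 0,"ty": 0,"tz": 1,"spin": 0,"gripper": 1},{"tx": 0,"ty": 0,"tz": 1,"spin": 0,"gripper": 1},{"tx": 0,"ty": 0,"tz": 1,"spin": 0,"gripper": 1},{"tx": 0,"ty": 0,"tz": 1,"spin": 0,"gripper": 1},{"tx": 0,"ty": 0,"tz": 1,"spin": 0,"gripper": 1},{"tx": -0.2,"ty": 0,"tz": 0,"spin": 0,"gripper": 1},{"tx": -0.2,"ty": 0,"tz": 0,"spin": 0,"gripper": 1},{"tx": -0.2,"ty": 0,"tz": 0,"spin": 0,"gripper": 1}]'

```text
clock: 4.2
eef_pos: [0.4705, 0.0359, 0.0973]
eef_rot: [[-0.995, -0.099, 0.002], [-0.099, 0.995, 0.001], [-0.002, 0.0, -1.0]]
force: [-2.9, -0.8, 2.7]
opening: 0.0002
gripper_force: 1.4
```

>>> step_arm --steps '[{"tx": -0.2,"ty": 0,"tz": 0,"spin": 0,"gripper": 1},{"tx": -0.2,"ty": 0,"tz": 0,"spin": 0,"gripper": 1},{"tx": -0.2,"ty": 0,"tz": 0,"spin": 0,"gripper": 1},{"tx": -0.2,"ty": 0,"tz": 0,"spin": 0,"gripper": 1},{"tx": -0.2,"ty": 0,"tz": 0,"spin": 0,"gripper": 1},{"tx": -0.2,"ty": 0,"tz": 0,"spin": 0,"gripper": 1},{"tx": -0.2,"ty": 0,"tz": 0,"spin": 0,"gripper": 1},{"tx": -0.2,"ty": 0,"tz": 0,"spin": 0,"gripper": 1},{"tx": -0.2,"ty": 0,"tz": 0,"spin": 0,"gripper": 1},{"tx": 0,"ty": 0,"tz": 0,"spin": 0,"gripper": 1}]'

```text
clock: 5.2
eef_pos: [0.5241, 0.0412, 0.0953]
eef_rot: [[-0.995, -0.099, 0.002], [-0.099, 0.995, -0.0], [-0.002, -0.001, -1.0]]
force: [-0.8, -0.4, 0.2]
opening: -0.0004
gripper_force: 0.0
```

```bash
python3 -c "
from h import *
tcp()"
```

```text
t 5.2 case [0.001  0.0144] z 0.0953 yaw err -0.0021 F [-0.8 -0.3] 0.2 open -0.0004
```

>>> step_arm --steps '[{"tx": -0.1,"ty": 0,"tz": 0,"spin": 0,"gripper": 1},{"tx": -0.1,"ty": 0,"tz": 0,"spin": 0,"gripper": 1},{"tx": -0.1,"ty": 0,"tz": 0,"spin": 0,"gripper": 1},{"tx": -0.1,"ty": 0,"tz": 0,"spin": 0,"gripper": 1},{"tx": 0,"ty": 0,"tz": 0,"spin": 0,"gripper": 1},{"tx": 0,"ty": 0,"tz": 0,"spin": 0,"gripper": 1},{"tx": 0,"ty": 0,"tz": 0,"spin": 0,"gripper": 1},{"tx": 0,"ty": 0,"tz": 0,"spin": 0,"gripper": 1},{"tx": 0,"ty": 0,"tz": 0,"spin": 0,"gripper": 1},{"tx": 0,"ty": 0,"tz": 0,"spin": 0,"gripper": 1}]'

```text
clock: 6.2
eef_pos: [0.5334, 0.042, 0.0951]
eef_rot: [[-0.995, -0.099, -0.002], [-0.099, 0.995, -0.0], [0.002, 0.0, -1.0]]
force: [-6.0, -0.2, 3.5]
opening: 0.0
gripper_force: 2.5
```

```bash
python3 -c "
from h import *
tcp()"
```

```text
t 6.2 case [0.0103 0.0143] z 0.0951 yaw err -0.0025 F [-6.   0.4] 3.5 open 0.0
```

>>> step_arm --steps '[{"tx": -0.1,"ty": 0,"tz": 0,"spin": 0,"gripper": 1},{"tx": -0.1,"ty": 0,"tz": 0,"spin": 0,"gripper": 1},{"tx": 0,"ty": 0,"tz": 0,"spin": 0,"gripper": 1},{"tx": 0,"ty": 0,"tz": 0,"spin": 0,"gripper": 1},{"tx": 0,"ty": 0,"tz": 0,"spin": 0,"gripper": 1},{"tx": 0,"ty": 0,"tz": 0,"spin": 0,"gripper": 1},{"tx": 0,"ty": 0,"tz": 0,"spin": 0,"gripper": 1},{"tx": 0,"ty": 0,"tz": 0,"spin": 0,"gripper": 1},{"tx": 0,"ty": 0,"tz": 0,"spin": 0,"gripper": 1},{"tx": 0,"ty": 0,"tz": 0,"spin": 0,"gripper": 1}]'

```text
clock: 7.2
eef_pos: [0.5387, 0.0426, 0.095]
eef_rot: [[-0.995, -0.099, -0.004], [-0.099, 0.995, -0.0], [0.004, 0.0, -1.0]]
force: [-5.3, -0.9, 3.4]
opening: -0.0004
gripper_force: 3.2
```

```bash
python3 -c "
from h import *
tcp()"
```

```text
t 7.2 case [0.0156 0.0143] z 0.0950 yaw err -0.0025 F [-5.4 -0.4] 3.4 open -0.0004
```

>>> step_arm --steps '[{"tx": -0.1,"ty": 0,"tz": 0,"spin": 0,"gripper": 1},{"tx": -0.1,"ty": 0,"tz": 0,"spin": 0,"gripper": 1},{"tx": 0,"ty": 0,"tz": 0,"spin": 0,"gripper": 1},{"tx": 0,"ty": 0,"tz": 0,"spin": 0,"gripper": 1},{"tx": 0,"ty": 0,"tz": 0,"spin": 0,"gripper": 1},{"tx": 0,"ty": 0,"tz": 0,"spin": 0,"gripper": 1},{"tx": 0,"ty": 0,"tz": 0,"spin": 0,"gripper": 1},{"tx": 0,"ty": 0,"tz": 0,"spin": 0,"gripper": 1},{"tx": 0,"ty": 0,"tz": 0,"spin": 0,"gripper": 1},{"tx": 0,"ty": 0,"tz": 0,"spin": 0,"gripper": 1}]'

```text
clock: 8.2
eef_pos: [0.5387, 0.0426, 0.0943]
eef_rot: [[-0.995, -0.098, -0.017], [-0.098, 0.995, 0.0], [0.017, 0.002, -1.0]]
force: [-17.5, -1.7, 12.9]
opening: -0.0001
gripper_force: 8.9
```

```bash
python3 -c "
from h import *
tcp()
c=shot('top'); np.savez('top1.npz',**c)
P=cloud(c); L=P.copy(); L[...,:2]=(P[...,:2]-C)@T
lx,ly,lz=np.moveaxis(L,-1,0); g=c['color'].astype(int)
ins=(abs(lx)<.14)&(abs(ly)<.09)
br=(g[...,2]>g[...,0]*1.8+15)&ins&(lz>.045)&(lz<.07)&(g[...,2]<190)
q=L[br]; print('loaf',len(q),np.median(q,0),np.percentile(q,[3,97],axis=0))
cv2.imwrite('pics/c2.png',cv2.resize(c['color'][170:320,220:370],(600,600),interpolation=cv2.INTER_CUBIC))
"
```

```text
t 8.2 case [0.0157 0.0144] z 0.0943 yaw err -0.003 F [-17.6   0.1] 12.9 open -0.0001
loaf 91 [ 0.09101404 -0.04818443  0.06515323] [[ 0.06031968 -0.05502893  0.05880983]
 [ 0.11929425 -0.03433592  0.0692819 ]]
```

Stalled at 17 N with the loaf moved on by about 17 mm: the tin is snug. Now I back off and go behind the lever.

>>> step_arm --steps '[{"tx": 1,"ty": 0,"tz": 0,"spin": 0,"gripper": 1},{"tx": 0.2,"ty": 0,"tz": 0,"spin": 0,"gripper": 1},{"tx": 0,"ty": 0,"tz": -1,"spin": 0,"gripper": 1},{"tx": 0,"ty": 0,"tz": -1,"spin": 0,"gripper": 1},{"tx": 0,"ty": -1,"tz": 0,"spin": 0,"gripper": 1},{"tx": 0,"ty": -1,"tz": 0,"spin": 0,"gripper": 1},{"tx": 0,"ty": -0.25,"tz": 0,"spin": 0,"gripper": 1},{"tx": 0,"ty": 0,"tz": 0,"spin": 0,"gripper": 1},{"tx": 0,"ty": 0,"tz": 0,"spin": 0,"gripper": 1},{"tx": 0,"ty": 0,"tz": 0,"spin": 0,"gripper": 1}]'

```text
clock: 9.25
eef_pos: [0.5175, -0.0253, 0.155]
eef_rot: [[-0.995, -0.102, 0.0], [-0.102, 0.995, 0.001], [-0.0, 0.001, -1.0]]
force: [-0.5, -0.1, 0.5]
opening: -0.0001
gripper_force: 0.0
```

```bash
python3 -c "
from h import *
tcp()
c=shot('scene'); np.savez('s1.npz',**c); P=cloud(c)
L=P.copy(); L[...,:2]=(P[...,:2]-C)@T
lx,ly,lz=np.moveaxis(L,-1,0); dark=c['color'].max(-1)<70
m=dark&(abs(lx)<.12)&(abs(ly-.02)<.035)&(lz>.085)&(lz<.105); print('tab',m.sum(),np.percentile(L[m],[3,50,97],axis=0))
m=dark&(abs(lx-.03)<.04)&(abs(ly+.053)<.02)&(lz>.1)&(lz<.18); print('lever',m.sum(),np.percentile(L[m],[3,50,97],axis=0))
cv2.imwrite('pics/s1.png',cv2.resize(c['color'][120:320,280:430],(600,800))[:600])
"
```

```text
t 9.2 case [-0.0123 -0.051 ] z 0.1550 yaw err 0.0005 F [-0.6 -0.1] 0.5 open -0.0001
tab 134 [[ 0.02829365 -0.00335033  0.08547221]
 [ 0.03763355  0.01700137  0.09625474]
 [ 0.04219127  0.03954905  0.10370483]]
lever 167 [[-0.00758961 -0.063894    0.10346151]
 [ 0.02664667 -0.05469382  0.14336324]
 [ 0.03500615 -0.041513    0.17528941]]
```

View pics/s1.png

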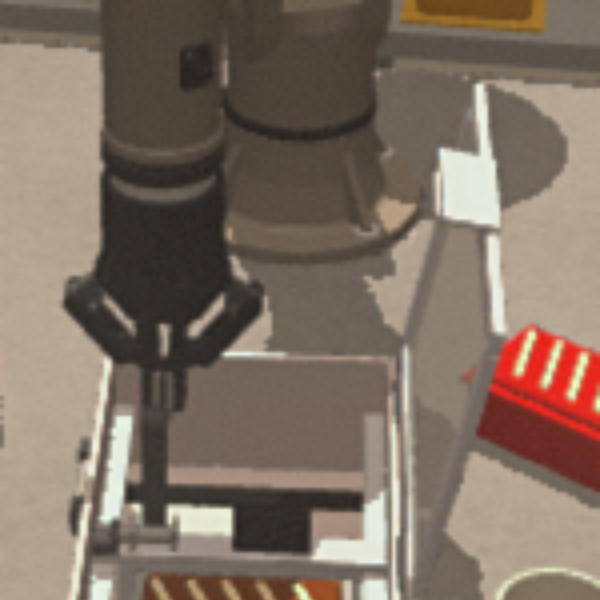

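The view shows the stop hard up to the tin, with the fingers (165,385) just behind the upright lever (155,440), about 3 mm off its middle. Now I sweep the lever over.

>>> step_arm --steps '[{"tx": -0.4,"ty": -0.12,"tz": -0.05,"spin": 0,"gripper": 1},{"tx": -0.4,"ty": 0,"tz": -0.05,"spin": 0,"gripper": 1},{"tx": -0.4,"ty": 0,"tz": -0.05,"spin": 0,"gripper": 1},{"tx": -0.4,"ty": 0,"tz": -0.05,"spin": 0,"gripper": 1},{"tx": -0.43,"ty": 0,"tz": 0.19,"spin": 0,"gripper": 1},{"tx": -0.43,"ty": 0,"tz": 0.19,"spin": 0,"gripper": 1},{"tx": -0.25,"ty": 0,"tz": 0.25,"spin": 0,"gripper": 1},{"tx": -0.25,"ty": 0,"tz": 0.25,"spin": 0,"gripper": 1},{"tx": -0.12,"ty": 0,"tz": 0.2,"spin": 0,"gripper": 1},{"tx": -0.12,"ty": 0,"tz": 0.2,"spin": 0,"gripper": 1}]'

```text
clock: 10.3
eef_pos: [0.614, -0.0197, 0.1237]
eef_rot: [[-0.995, -0.1, 0.002], [-0.1, 0.995, 0.002], [-0.002, 0.002, -1.0]]
force: [-2.1, 3.2, 10.0]
opening: 0.0004
gripper_force: 4.3
```

```bash
python3 -c "
from h import *
tcp()"
```

```text
t 10.3 case [ 0.0843 -0.0552] z 0.1237 yaw err -0.001 F [-1.7  3.4] 10.0 open 0.0004
```

>>> step_arm --steps '[{"tx": -0.04,"ty": 0,"tz": 0.14,"spin": 0,"gripper": 1},{"tx": -0.04,"ty": 0,"tz": 0.14,"spin": 0,"gripper": 1},{"tx": -0.04,"ty": 0,"tz": 0.14,"spin": 0,"gripper": 1},{"tx": -0.04,"ty": 0,"tz": 0.14,"spin": 0,"gripper": 1},{"tx": -0.04,"ty": 0,"tz": 0.14,"spin": 0,"gripper": 1},{"tx": 0,"ty": 0,"tz": 0.08,"spin": 0,"gripper": 1},{"tx": 0,"ty": 0,"tz": 0.08,"spin": 0,"gripper": 1},{"tx": 0,"ty": 0,"tz": 0,"spin": 0,"gripper": 1},{"tx": 0,"ty": 0,"tz": 0,"spin": 0,"gripper": 1},{"tx": 0,"ty": 0,"tz": 0,"spin": 0,"gripper": 1}]'

```text
clock: 11.3
eef_pos: [0.6211, -0.0192, 0.1027]
eef_rot: [[-0.995, -0.1, 0.006], [-0.1, 0.995, 0.004], [-0.006, 0.003, -1.0]]
force: [-5.6, 3.8, 24.1]
opening: -0.0002
gripper_force: 11.8
```

```bash
python3 -c "
from h import *
tcp()"
```

```text
t 11.3 case [ 0.0913 -0.0554] z 0.1027 yaw err -0.001 F [-5.2  4.4] 24.1 open -0.0002
```

At 24 N the finger height is exactly that of a flat lever. I lift clear, turn the tool a quarter turn on the way, and check.

>>> step_arm --steps '[{"tx": 0,"ty": 0,"tz": -1,"spin": 0,"gripper": 1},{"tx": 0,"ty": 0,"tz": -1,"spin": 0,"gripper": 1},{"tx": 0,"ty": 0,"tz": -1,"spin": 0,"gripper": 1},{"tx": 0,"ty": 0,"tz": -1,"spin": 1,"gripper": 1},{"tx": 0,"ty": 0,"tz": -1,"spin": 1,"gripper": 1},{"tx": 0,"ty": 0,"tz": -1,"spin": 1,"gripper": 1},{"tx": 0,"ty": 0,"tz": -1,"spin": 1,"gripper": 1},{"tx": 0,"ty": 0,"tz": -1,"spin": 1,"gripper": 1},{"tx": 0,"ty": 0,"tz": -1,"spin": 1,"gripper": 1},{"tx": 0,"ty": 0,"tz": -1,"spin": 1,"gripper": 1}]'

```text
clock: 12.3
eef_pos: [0.6187, -0.0207, 0.3977]
eef_rot: [[-0.803, 0.596, -0.001], [0.596, 0.803, 0.0], [0.001, -0.0, -1.0]]
force: [1.2, 1.3, 0.2]
opening: 0.0
gripper_force: 0.0
```

>>> step_arm --steps '[{"tx": 0,"ty": 0,"tz": 0,"spin": 1,"gripper": 1},{"tx": 0,"ty": 0,"tz": 0,"spin": 1,"gripper": 1},{"tx": 0,"ty": 0,"tz": 0,"spin": 1,"gripper": 1},{"tx": 0,"ty": 0,"tz": 0,"spin": 1,"gripper": 1},{"tx": 0,"ty": 0,"tz": 0,"spin": 1,"gripper": 1},{"tx": 0,"ty": 0,"tz": 0,"spin": 1,"gripper": 1},{"tx": 0,"ty": 0,"tz": 0,"spin": 1,"gripper": 1},{"tx": 0,"ty": 0,"tz": 0,"spin": 1,"gripper": 1},{"tx": 0,"ty": 0,"tz": 0,"spin": 0,"gripper": 1},{"tx": 0,"ty": 0,"tz": 0,"spin": 0,"gripper": 1}]'

```text
clock: 13.3
eef_pos: [0.619, -0.0208, 0.3966]
eef_rot: [[-0.101, 0.995, -0.001], [0.995, 0.101, 0.0], [0.0, -0.001, -1.0]]
force: [-0.7, 0.7, -0.6]
opening: 0.0001
gripper_force: 0.0
```

```bash
python3 - <<'E'
from h import *
tcp(); s=r.get_state(); print(np.round(s['q'],2), np.round(s['eef_rot'],2))
o=[]
for n,b in(('scene',(130,330,280,430)),('top',(170,320,230,360))):
    c=shot(n); P=cloud(c); L=P.copy(); L[...,:2]=(P[...,:2]-C)@T
    lx,ly,lz=np.moveaxis(L,-1,0); g=c['color'].astype(int); dark=g.max(-1)<75
    def st(k,m):
        if m.sum()>3: print(n,k,m.sum(),np.round(np.percentile(L[m],[3,50,97],axis=0),4).tolist())
    ins=(abs(lx)<.14)&(abs(ly)<.09)
    st('lever',dark&ins&(lz>.075)&(lz<.2)&(abs(ly+.053)<.02))
    st('tab',dark&ins&(lz>.09)&(lz<.11)&(abs(ly-.02)<.03))
    st('loaf',(g[...,2]>g[...,0]*1.8+15)&ins&(lz>.045)&(lz<.07)&(g[...,2]<190))
    st('lidtop',(ly>.1)&(ly<.25)&(abs(lx)<.15)&(lz>.3)&(lz<.345))
    i=c['color'][b[0]:b[1],b[2]:b[3]]; o.append(cv2.resize(i,(400,560)))
cv2.imwrite('pics/c3.png',np.hstack(o))
E
```

```text
t 13.3 case [ 0.0891 -0.0567] z 0.3966 yaw err -1.5711 F [-0.6  0.7] -0.6 open 0.0001
[-0.45  0.54  0.9   0.97 -0.43  1.79  0.38] [[-0.1   0.99 -0.  ]
 [ 0.99  0.1   0.  ]
 [ 0.   -0.   -1.  ]]
scene tab 108 [[0.0281, -0.0033, 0.0903], [0.0372, 0.017, 0.0979], [0.0432, 0.0394, 0.1054]]
scene loaf 232 [[0.0559, -0.0445, 0.0614], [0.0711, 0.0064, 0.0652], [0.0861, 0.0587, 0.0689]]
scene lidtop 523 [[-0.1235, 0.1107, 0.3028], [0.0163, 0.1348, 0.3171], [0.1412, 0.1429, 0.3252]]
top lever 5 [[0.0255, -0.0591, 0.0809], [0.0277, -0.0587, 0.0889], [0.0329, -0.0561, 0.0925]]
top lidtop 973 [[-0.1321, 0.1149, 0.3028], [-0.0033, 0.1391, 0.3181], [0.1266, 0.1475, 0.3265]]
```

View pics/c3.png

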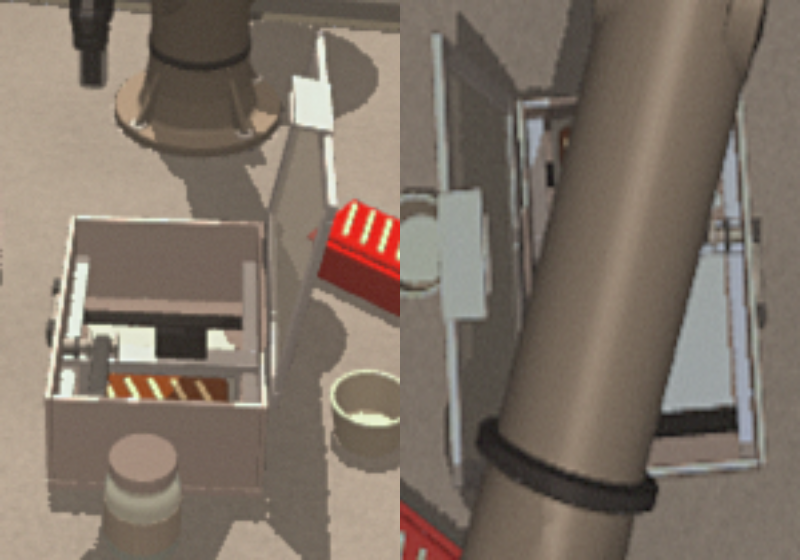

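The picture shows the lever lying flat over the tin (left half, 100,365), tab at (185,343), and the lid untouched. I'll move behind the lid and check the lever's height too.

>>> step_arm --steps '[{"tx": 0.93,"ty": -0.33,"tz": 0,"spin": 0,"gripper": 1},{"tx": 0.93,"ty": -0.33,"tz": 0,"spin": 0,"gripper": 1},{"tx": 0.93,"ty": -0.33,"tz": 0,"spin": 0,"gripper": 1},{"tx": 0.93,"ty": -0.33,"tz": 0,"spin": 0,"gripper": 1},{"tx": 0.93,"ty": -0.33,"tz": 0,"spin": 0,"gripper": 1},{"tx": 0.93,"ty": -0.33,"tz": 0,"spin": 0,"gripper": 1},{"tx": 0.93,"ty": -0.33,"tz": 0,"spin": 0,"gripper": 1},{"tx": 0.93,"ty": -0.33,"tz": 0,"spin": 0,"gripper": 1},{"tx": 0.93,"ty": -0.33,"tz": 0,"spin": 0,"gripper": 1},{"tx": 0,"ty": 0,"tz": 0,"spin": 0,"gripper": 1}]'

```text
clock: 14.4
eef_pos: [0.5034, 0.2264, 0.3966]
eef_rot: [[-0.11, 0.994, -0.002], [0.994, 0.11, 0.003], [0.003, -0.002, -1.0]]
force: [-0.2, 0.6, 0.4]
opening: -0.0
gripper_force: 0.0
```

```bash
python3 - <<'E'
from h import *
tcp()
for n in('top','scene'):
    c=shot(n); P=cloud(c); L=P.copy(); L[...,:2]=(P[...,:2]-C)@T
    lx,ly,lz=np.moveaxis(L,-1,0)
    for x0 in(.04,.06,.08,.1):
        m=(abs(ly+.0545)<.006)&(abs(lx-x0)<.008)&(lz>.07)&(lz<.2); q=L[m]
        print(n,x0,len(q),np.round(np.median(q[:,2]),4) if len(q) else '')
E
```

```text
t 14.4 case [-0.0009  0.2008] z 0.3966 yaw err -1.5616 F [-0.1  0.6] 0.4 open -0.0
top 0.04 28 0.0894
top 0.06 23 0.0903
top 0.08 26 0.09
top 0.1 21 0.089
scene 0.04 21 0.089
scene 0.06 19 0.089
scene 0.08 22 0.0893
scene 0.1 18 0.0894
```

Lever is flat (back face at 89 mm throughout). Now down behind the lid and push.

>>> step_arm --steps '[{"tx": 0,"ty": 0,"tz": 0.9,"spin": 0,"gripper": 1},{"tx": 0,"ty": 0,"tz": 0.9,"spin": 0,"gripper": 1},{"tx": 0,"ty": 0,"tz": 0.9,"spin": 0,"gripper": 1},{"tx": 0,"ty": 0,"tz": 0.9,"spin": 0,"gripper": 1},{"tx": 0,"ty": 0,"tz": 0,"spin": 0,"gripper": 1},{"tx": -0.4,"ty": 0,"tz": 0,"spin": 0,"gripper": 1},{"tx": -0.4,"ty": 0,"tz": 0,"spin": 0,"gripper": 1},{"tx": -0.4,"ty": 0,"tz": 0,"spin": 0,"gripper": 1},{"tx": -0.4,"ty": 0,"tz": 0,"spin": 0,"gripper": 1},{"tx": -0.4,"ty": 0,"tz": 0,"spin": 0,"gripper": 1}]'

```text
clock: 15.5
eef_pos: [0.5132, 0.1616, 0.2937]
eef_rot: [[-0.1, 0.995, 0.006], [0.995, 0.1, 0.007], [0.006, 0.007, -1.0]]
force: [-3.6, 4.9, 17.0]
opening: 0.0
gripper_force: 0.0
```

```bash
python3 -c "
from h import *
tcp()"
```

```text
t 15.5 case [0.0023 0.1353] z 0.2937 yaw err -1.5715 F [-3.1  5.2] 17.0 open 0.0
```

```bash
python3 - <<'E'
from h import *
s=r.get_state(); print(np.round(s['wrist_torque'],2),np.round(s['joint_torque'],1),np.round(s['q'],2))
a=shot('scene')['color'][60:310,270:470]; b=shot('wrist')['color']
cv2.imwrite('pics/c4.png',np.hstack([cv2.resize(a,(400,500)),cv2.resize(b,(400,300),interpolation=cv2.INTER_AREA) if 0 else cv2.copyMakeBorder(cv2.resize(b,(400,300)),0,200,0,0,cv2.BORDER_CONSTANT)]))
E
```

```text
[ 0.52  0.67 -0.04] [  2.2 -23.6   6.8 -16.8   1.1  -1.2  -0.1] [-1.01  0.34  0.92  1.49 -0.28  1.44  0.02]
```

View pics/c4.png

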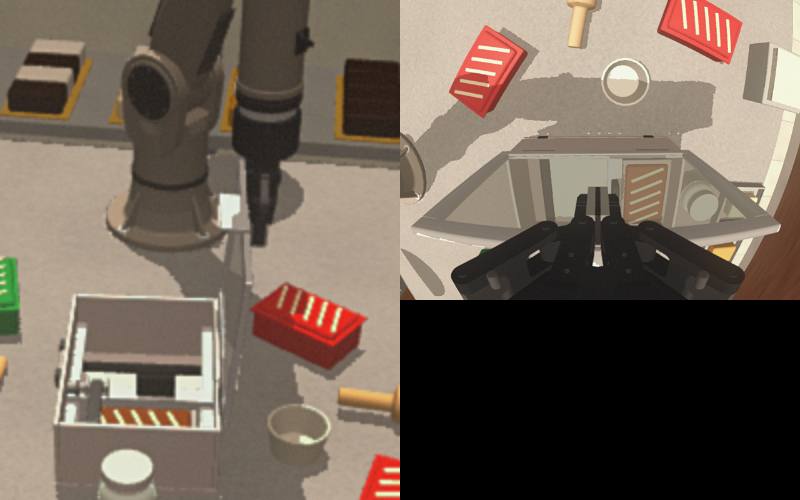

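The lid is about upright with its edge just under the gripper's body (scene crop, 235,215), pressing upward. I raise 20 mm so that only the fingers touch, then carry on along the arc.

>>> step_arm --steps '[{"tx": 0,"ty": 0,"tz": -0.35,"spin": 0,"gripper": 1},{"tx": 0,"ty": 0,"tz": -0.35,"spin": 0,"gripper": 1},{"tx": -0.4,"ty": 0,"tz": 0,"spin": 0,"gripper": 1},{"tx": -0.4,"ty": 0,"tz": 0,"spin": 0,"gripper": 1},{"tx": -0.4,"ty": 0,"tz": 0,"spin": 0,"gripper": 1},{"tx": -0.4,"ty": 0,"tz": 0.05,"spin": 0,"gripper": 1},{"tx": -0.4,"ty": 0,"tz": 0.05,"spin": 0,"gripper": 1},{"tx": -0.4,"ty": 0,"tz": 0.1,"spin": 0,"gripper": 1},{"tx": 0,"ty": 0,"tz": 0,"spin": 0,"gripper": 1},{"tx": 0,"ty": 0,"tz": 0,"spin": 0,"gripper": 1}]'

```text
clock: 16.6
eef_pos: [0.518, 0.0876, 0.3036]
eef_rot: [[-0.097, 0.995, -0.002], [0.995, 0.097, -0.001], [-0.001, -0.002, -1.0]]
force: [-0.1, -0.0, -0.2]
opening: -0.0003
gripper_force: 0.0
```

```bash
cat > lid.py <<'E'
from h import *
tcp()
c=shot('scene'); P=cloud(c); L=P.copy(); L[...,:2]=(P[...,:2]-C)@T
lx,ly,lz=np.moveaxis(L,-1,0); g=c['color'].astype(int)
m=(abs(abs(lx)-.1)<.035)&(ly>-.13)&(ly<.2)&(lz>.115)&(lz<.33)&(g.max(-1)>90)
q=L[m]; d=np.hypot(q[:,1]-.1,q[:,2]-.106); q=q[(d>.15)&(d<.22)]
print('lid ang',len(q),np.round(np.percentile(np.arctan2(q[:,2]-.106,.1-q[:,1]),[10,50,90]),3))
E
python3 lid.py
```

```text
t 16.6 case [-0.0004  0.0613] z 0.3036 yaw err -1.575 F [-0.1 -0. ] -0.2 open -0.0003
lid ang 236 [1.257 1.278 1.285]
```

>>> step_arm --steps '[{"tx": -0.51,"ty": 0,"tz": 0.22,"spin": 0,"gripper": 1},{"tx": -0.51,"ty": 0,"tz": 0.22,"spin": 0,"gripper": 1},{"tx": -0.51,"ty": 0,"tz": 0.22,"spin": 0,"gripper": 1},{"tx": -0.49,"ty": 0,"tz": 0.39,"spin": 0,"gripper": 1},{"tx": -0.49,"ty": 0,"tz": 0.39,"spin": 0,"gripper": 1},{"tx": -0.49,"ty": 0,"tz": 0.39,"spin": 0,"gripper": 1},{"tx": -0.36,"ty": 0,"tz": 0.52,"spin": 0,"gripper": 1},{"tx": -0.36,"ty": 0,"tz": 0.52,"spin": 0,"gripper": 1},{"tx": -0.36,"ty": 0,"tz": 0.52,"spin": 0,"gripper": 1},{"tx": 0,"ty": 0,"tz": 0,"spin": 0,"gripper": 1}]'

```text
clock: 17.65
eef_pos: [0.5288, -0.0339, 0.2004]
eef_rot: [[-0.097, 0.995, -0.005], [0.995, 0.097, -0.001], [-0.001, -0.005, -1.0]]
force: [-0.5, -0.2, 0.9]
opening: 0.0002
gripper_force: 0.0
```

```bash
python3 lid.py
```

```text
t 17.6 case [-0.0019 -0.0607] z 0.2004 yaw err -1.5751 F [-0.6 -0.1] 0.9 open 0.0002
lid ang 582 [0.403 0.417 0.432]
```

>>> step_arm --steps '[{"tx": -0.21,"ty": 0,"tz": 0.58,"spin": 0,"gripper": 1},{"tx": -0.21,"ty": 0,"tz": 0.58,"spin": 0,"gripper": 1},{"tx": -0.1,"ty": 0,"tz": 0.37,"spin": 0,"gripper": 1},{"tx": -0.1,"ty": 0,"tz": 0.37,"spin": 0,"gripper": 1},{"tx": 0,"ty": 0,"tz": 0.15,"spin": 0,"gripper": 1},{"tx": 0,"ty": 0,"tz": 0.15,"spin": 0,"gripper": 1},{"tx": 0,"ty": 0,"tz": 0.15,"spin": 0,"gripper": 1},{"tx": 0,"ty": 0,"tz": 0.15,"spin": 0,"gripper": 1},{"tx": 0,"ty": 0,"tz": 0,"spin": 0,"gripper": 1},{"tx": 0,"ty": 0,"tz": 0,"spin": 0,"gripper": 1}]'

```text
clock: 18.7
eef_pos: [0.533, -0.0518, 0.1281]
eef_rot: [[-0.099, 0.995, 0.001], [0.995, 0.099, -0.001], [-0.001, 0.001, -1.0]]
force: [-1.9, 0.0, 5.7]
opening: 0.0001
gripper_force: 2.7
```

```bash
python3 -c "
from h import *
tcp()"
```

```text
t 18.7 case [ 0.0004 -0.0789] z 0.1281 yaw err -1.5731 F [-1.9  0.2] 5.7 open 0.0001
```

>>> step_arm --steps '[{"tx": 0,"ty": 0,"tz": 0.1,"spin": 0,"gripper": 1},{"tx": 0,"ty": 0,"tz": 0.1,"spin": 0,"gripper": 1},{"tx": 0,"ty": 0,"tz": 0,"spin": 0,"gripper": 1},{"tx": 0,"ty": 0,"tz": 0,"spin": 0,"gripper": 1},{"tx": 0,"ty": 0,"tz": 0,"spin": 0,"gripper": 1},{"tx": 0,"ty": 0,"tz": 0,"spin": 0,"gripper": 1},{"tx": 0,"ty": 0,"tz": 0,"spin": 0,"gripper": 1},{"tx": 0,"ty": 0,"tz": 0,"spin": 0,"gripper": 1},{"tx": 0,"ty": 0,"tz": 0,"spin": 0,"gripper": 1},{"tx": 0,"ty": 0,"tz": 0,"spin": 0,"gripper": 1}]'

```text
clock: 19.7
eef_pos: [0.5332, -0.0519, 0.1276]
eef_rot: [[-0.099, 0.995, 0.002], [0.995, 0.099, 0.004], [0.003, 0.002, -1.0]]
force: [-13.3, 1.6, 37.7]
opening: 0.0001
gripper_force: 19.1
```

>>> step_arm --steps '[{"tx": 0,"ty": 0,"tz": -1,"spin": 0,"gripper": 1},{"tx": 0,"ty": 0,"tz": -1,"spin": 0,"gripper": 1},{"tx": 0,"ty": 0,"tz": -1,"spin": 0,"gripper": 1},{"tx": 0,"ty": 0,"tz": -1,"spin": 0,"gripper": 1},{"tx": 0,"ty": 0,"tz": -1,"spin": 0,"gripper": 1},{"tx": 0,"ty": 0,"tz": -1,"spin": 0,"gripper": 1},{"tx": 0,"ty": 0,"tz": -1,"spin": 0,"gripper": 1},{"tx": 0,"ty": 0,"tz": 0,"spin": 0,"gripper": 1},{"tx": 0,"ty": 0,"tz": 0,"spin": 0,"gripper": 1},{"tx": 0,"ty": 0,"tz": 0,"spin": 0,"gripper": 1}]'

```text
clock: 20.7
eef_pos: [0.532, -0.0507, 0.33]
eef_rot: [[-0.099, 0.995, -0.002], [0.995, 0.099, 0.001], [0.001, -0.002, -1.0]]
force: [0.2, 0.7, -0.6]
opening: -0.0001
gripper_force: 0.0
```

```bash
python3 - <<'E'
from h import *
tcp(); o=[]
for n,b in(('scene',(130,330,280,430)),('top',(170,320,230,360))):
    c=shot(n); P=cloud(c); L=P.copy(); L[...,:2]=(P[...,:2]-C)@T
    lx,ly,lz=np.moveaxis(L,-1,0); fr=(abs(lx)<.14)&(lz>.1)&(lz<.14)
    for a in((-.11,-.09),(.08,.1)):
        m=fr&(ly>a[0])&(ly<a[1]); print(n,a,m.sum(),np.round(np.median(lz[m]),4))
    g=c['color'].astype(int); m=(g[...,2]>g[...,0]*1.8+15)&(abs(lx)<.13)&(abs(ly)<.09)&(lz<.1)
    print('loaf',m.sum())
    o.append(cv2.resize(c['color'][b[0]:b[1],b[2]:b[3]],(400,560)))
cv2.imwrite('pics/c5.png',np.hstack(o))
E
```

```text
t 20.7 case [-0.0004 -0.0778] z 0.3300 yaw err -1.5726 F [0.3 0.7] -0.6 open -0.0001
scene (-0.11, -0.09) 523 0.1136
scene (0.08, 0.1) 479 0.1137
loaf 0
top (-0.11, -0.09) 166 0.115
top (0.08, 0.1) 788 0.1143
loaf 0
```

View pics/c5.png

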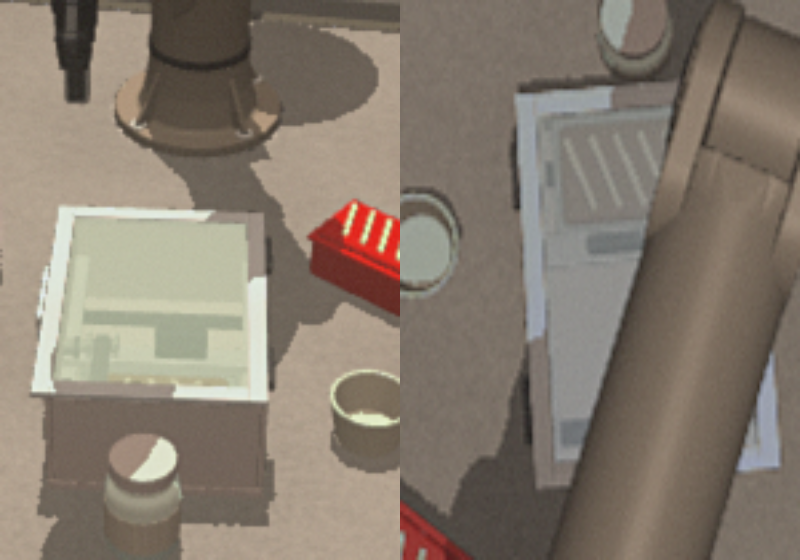

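The lid lies flat at 114 mm on both sides and stayed down. The stop is against the tin, the lever is flat and the arm is clear, so I hand in.

```bash
python3 -c "
from rig import r
print(r.sign_off())"
```

```text
the job is handed in; nothing more can be done
None
```

The job is handed in at about 21 s of the 72 s: the stop holds the tin against the end wall, the lever measures flat (back face at 89 mm), the lid is shut and level at 114 mm on both sides, and I saw no bystander moved; the sign-off returned no verdict.

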